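# Clamp a copper tube in a ratchet pipe clamp

### The job

Take the thicker of the two copper tubes off the wooden rack and lay it (do not drop it) in the open pipe clamp, against the fixed jaw, with its middle midway between the jaws and the end rest. Then work the clamp's upright handle back and forth, one click a stroke, until the handle clearly pushes back and the tube is held tight; stop there, because further clicks crush the tube. Leave the handle, and leave the thin tube, the file, the valve and the can where they are.

Things in the scene. Friction and masses are not known exactly. Their poses are not given: they have to be found in the camera images.
- tube: the thicker copper tube, plain copper with dark open ends, 28 mm diameter, 240 mm long, about 180 g, lying in one of the rack's two notches (either one). Origin at its centre; its x axis runs along the tube; it may have rolled about x. On the rack its axis is 50 mm above the bench.
- thin_tube: the thinner copper tube, 18 mm diameter, 240 mm long, in the other notch of the rack, 80 mm beside the thick one. Origin at its centre, x along it. Not to be moved.
- rack: fixed wooden tube rack on a plywood plate 170 x 170 x 8 mm; two notched rests 16 mm wide, 60 mm before and behind its centre, carry the tubes along the rack's x axis at y = +40 and -40 mm, so that their middles are free to be gripped. Rest tops 51 mm high. Origin: centre of the underside.
- clamp: fixed grey iron ratchet pipe clamp, base plate 218 x 240 x 14 mm. Origin on the bench under the middle of the clamped tube's axis; z up, y along the clamped tube, x from the fixed jaw to the moving jaw. Between y = -60 and 45 mm nothing stands above 36 mm, so the tube's middle can be gripped while it is laid in. Ram housing: x 86 to 164, y 45 to 95 mm, 88 mm high.
- seat (a point): where the centre of the clamped tube belongs: at clamp x = 0, y = 0 (20 mm either way along the tube is good), z = 62 mm, the tube along y. Axes as the clamp's. Ledges under the fixed jaw and the end rest slope 20 degrees down to their faces, so a tube let go at x = 0 to 8 mm runs home by itself.
- fixed_face (a point): centre of the fixed jaw's upright face: clamp x = -14, y = 70, z = 62 mm; the jaw spans y = 48 to 92 mm, its top is at z = 83 mm. The end rest has a face in the same plane at y = -85 to -63 mm, as high. The tube must lie against both.
- jaw: moving jaw: iron block 16 x 44 x 30 mm, bright face, on a steel ram out of the housing. Origin: centre of its clamping face (clamp y = 70, z = 68 mm). Starts 5 to 53 mm clear of the tube, gains 9 mm towards -x per click. Hidden free play of 0 to 24 mm, new each time: after touching the tube (about 1 N) it stands still until the play is used up, then a spring loads the tube, some 17 N per click.
- handle (a joint): pump handle's angle about its upright axis: 0 at its rest stop (arm 0.31 rad from clamp y towards +x), 0.62 rad at the other stop (0.31 towards -x). Starts at 0 to 0.3, stays where left. Growing values drive the ratchet: bites from about 0.12, clicks one tooth on (0.349 rad) at 0.47 to 0.51; must come back below 0.06 to take the next. The return is free; a pawl holds the gain; no release.
- handle_grip (a point): middle of the upright round black rubber grip at the end of the handle arm: 18 mm diameter, z = 64 to 140 mm; this point is 108 mm above the bench and 90 mm from the handle's axis; it circles with the handle. On a drive stroke it pushes back with about 1 N friction plus 0.29 N per newton of jaw force.
- handle_pivot (a point): on the upright axis of handle and toothed wheel, clamp x = 90, y = 70, z = 100 mm. The tube is tight from 20 N on the jaw and crushed above 52 N, even for a moment; held at the end of a full stroke the jaw force is 4 to 8 N more than after the return. A full stroke that ends with 9 to 13 N held at the grip leaves it tight. Usually 5 to 8 strokes.
- file: steel file with blue handle, 290 mm long, lying on the bench to the left of the clamp; bystander. Origin under its middle.
- valve: brass ball valve standing on end, 70 mm tall, with a red lever; bystander. Origin under its centre.
- flux_can: round can, 70 mm diameter, 85 mm tall; bystander. Origin under its centre.
There are look-alikes about, which are no part of the job. Leave any purple or turquoise look-alike of the tube alone.

How it is judged:
On the way, in this order (a step that is already met when the one before it is completed fails the run):
1. the thick tube lies home in the clamp (x of tube in the frame of clamp between -0.005 and 0.005 m and y of tube in the frame of clamp between -0.02 and 0.02 m and z of tube in the frame of clamp between 0.056 and 0.067 m and angle between the x axis of tube and the y axis of clamp, either way round below 0.08 rad), for 0.2 s.
2. the jaw holds the tube tight (more than 20 N) (all of step 1 and contact force between jaw and tube above 20 N), for 0.3 s.
At the end, for the whole second after the job is handed in: The thick tube lies in the clamp against the fixed jaw (axis within 5 mm sideways, -6 to +5 mm in height, 20 mm along, 0.08 rad), pressed by the moving jaw with 20 to 52 N, and the tube and the handle are at rest (all of step 2 and contact force between jaw and tube below 52 N and linear speed of tube below 0.02 m/s and velocity of joint handle between -0.1 and 0.1 rad/s); the robot touches nothing.
It fails at once if the tube is crushed: more than 52 N from the jaw (contact force between jaw and tube above 52 N).
It fails at once if the tube is dropped into the clamp (faster than 0.5 m/s there) (horizontal distance between tube and clamp below 0.04 m and height (world z) of tube below 0.08 m and linear speed of tube above 0.5 m/s).
It fails at once if the thin tube, the file, the valve or the can is moved more than 30 mm (distance of any of thin_tube, file, valve, flux_can from where it was at the start of the episode above 0.03 m).
It also fails if it takes over 72 s, if anything falls off the work surface, if the arm or the gripper's body presses on something with over 40 N, if the wrist force passes 120 N, or if a joint passes its speed limit or range.

### The arm

A 7-joint arm with a two-finger parallel gripper is mounted at the origin on the work surface. World frame = base frame: x ahead of the robot, y to its left, z up, the work surface at z = 0. Lengths are in m, angles in rad, forces in N, time in s.
With the tool pointing down it reaches from about 0.4 to 0.875 m from the base axis. Payload 19.3 kg.
Tool frame: the origin (TCP) lies midway between the tips of the shut fingers; the grasp point (between the pads) lies 19 mm behind it (bot.pinch_z is the distance from the TCP to the grasp point, in m); z points along the fingers, y is the line along which they close (so a half turn about z gives the same grasp; the last joint's range is limited). The gripper opens to 85 mm and grips with 20 to 120 N. Pads are 22 mm wide; open, the fingers measure 114 mm over their backs; the gripper's body (76 mm by 85 mm) begins 54 mm behind the grasp point. The pads swing forward as they close: fully open they stand 13 mm farther back than shut.
Start: joints at [1.108, 0.521, -0.036, 1.599, 0.021, 1.021, -0.113], TCP at [0.239, -0.577, 0.231] pointing down, gripper open.
Joint ranges: [-2.91, 2.91], [-0.3, 2.13], [-1.5, 1.42], [0.17, 2.43], [-1.26, 4.41], [0.16, 1.93], [-2.52, 2.52]. Speed limits (rad/s): [1.89, 1.89, 2.39, 2.39, 3.01, 3.01, 3.01].

### API

Orientations are given as [roll, pitch, yaw] about the fixed x, y, z axes, in that order (R = Rz(yaw) Ry(pitch) Rx(roll)).
In Python, from workcell import observe, viewer, bot gives the robot as it stands. The module is installed in compiled form; this text tells all that it offers.
- The arm moves only by the tool play_rows, never from a script. Its argument "motion" is a list of rows, each a list of 7 numbers: the shift along the tool's x, y, z in cm, then the turn, a rotation vector about the tool's x, y, z in rad, then the opening, from -1 (shut) to 1 (fully open), so that 0 is half open. A call has exactly 5 rows; each row is the pose to reach, as a shift and turn from the pose commanded when the call began, along the tool's axes at that moment; what a row does not reach only later rows make up. A row lasts 1/10 s, in which the tool goes at most 50 mm and 8.59 degrees, less where a joint would pass 70% of its speed; a pose out of reach is approached as far as the arm can. A call with a gripper value outside its range is refused whole. The fingers move at their own pace and stop on an object; "squeeze" is the grip in N (left out, the last holds). Time passes only in rows, so rows that repeat a pose let the fingers close, or fill a call up. It gives the time, the measured TCP pose, the force, the opening and the grip force at its end, in the units of the state.
- observe(): the state, without advancing time (a new reading comes with each control period).
- viewer.grab_frame(name): name is "scene" or "top" or "wrist"; returns (picture, depth): 420x560x3 uint8, red, green, blue; 420x560 float32, m along the optical axis (not along the pixel's ray), 0 where there is no reading.
- viewer.camera_info(name): a dict with "fx", "fy", "cx", "cy" (pixels), "R" (3x3) and "t" (3): a world point X has camera coordinates R X + t. Camera axes: x right, y down, z forward; pixel columns grow to the right and rows downward; lengths in m; the calibration is good to about 2 mm. A picture is of the moment at which its call begins: read the wrist's pose just before it. camera_info takes no time and is no camera call; for the wrist camera it gives the pose at the moment of the call.
- bot.job_done(): hands the job in; it is judged then, once.
The state is a dict: "clock": time; "qpos": joint angles; "qd": joint speeds; "joint_efforts": joint torques, N m; "position": TCP position; "tool_rot": TCP orientation; "force": force on the tool from outside, world axes, zero at the start; "moment": the same for the moment, N m; "grip_width": finger opening in m; "finger_force": force on a finger pad.
Only numpy, scipy, OpenCV 4.12 (cv2) and the standard library are available. Lean on these libraries where they do the work, as an engineer would, in place of code of your own. Each camera call takes 0.05 s, during which the arm holds its last target. There are 200 camera calls.

## Working session

There is one attempt and no reset: what is moved stays moved. The work goes in short steps, Python scripts to look and compute and a tool call to move; the robot and the scene stay as the last step left them, time stands still between calls to the robot, and variables do not carry over. Pictures are saved under pics/ and viewed, at most 10 in all, crops included, and the job is handed in when it is done.

Besides the shell and the picture viewer there is one more tool, called after "Call:" as name(argument=value, ...), one argument or row to a line, values as JSON. play_rows: Moves the arm, as the interface text tells. Its arguments: {"type":"object","properties":{"motion":{"type":"array"},"squeeze":{"type":"number"}},"required":["motion"]}

```bash
mkdir -p pics; cat > h.py <<'E'
import numpy as np, cv2
from workcell import observe, viewer, bot
from scipy.spatial.transform import Rotation as Ro
def cam(n):
    i=viewer.camera_info(n); p,d=viewer.grab_frame(n); return p,d,i
def ray(i,u,v,z):
    R=np.array(i['R']);t=np.array(i['t']);c=-R.T@t
    r=R.T@np.array([(u-i['cx'])/i['fx'],(v-i['cy'])/i['fy'],1.]); return c+r*(z-c[2])/r[2]
def dep(i,d,u,v):
    R=np.array(i['R']);t=np.array(i['t']);u=np.asarray(u);v=np.asarray(v);D=d[v,u]
    P=np.stack([(u-i['cx'])/i['fx']*D,(v-i['cy'])/i['fy']*D,D],-1); return (P-t)@R
def proj(i,X):
    c=np.array(i['R'])@X+np.array(i['t']); return i['fx']*c[0]/c[2]+i['cx'],i['fy']*c[1]/c[2]+i['cy']
E
python3 - <<'E'
from h import *
o=observe(); print(o)
for n in('scene','top'):
    p,d,i=cam(n); cv2.imwrite(f'pics/{n}0.png',p[:,:,::-1]); print(n,i)
    np.savez(f'{n}0.npz',p=p,d=d)
E
```

```text
{'clock': 0.0, 'qpos': array([ 1.10782383,  0.5220193 , -0.03631673,  1.60004257,  0.02120883,
        1.02110707, -0.11280942]), 'qd': array([-8.11307267e-04,  7.17914472e-05, -1.86739889e-04,  6.91177211e-04,
       -5.71955682e-04,  3.39925979e-04, -8.53903857e-04]), 'joint_efforts': array([ 4.41502125e-04, -9.27113628e+01,  1.97996669e+00, -3.69947147e+01,
        1.77456747e-02,  8.00654234e-03, -4.12604027e-05]), 'position': array([ 0.23903662, -0.57709118,  0.23071019]), 'tool_rot': array([-3.14040577e+00,  9.94791969e-05,  3.92749154e-01]), 'force': array([-0.42215589,  0.45828406, -0.20397483]), 'moment': array([ 0.03097258, -0.00364131, -0.0639056 ]), 'finger_force': 0.0, 'grip_width': 0.08562698280804457}
scene {'fx': 493.1810456565495, 'fy': 493.1810456565495, 'cx': 271.6304324262632, 'cy': 212.15525340654344, 'R': array([[-0.89284174,  0.45028777,  0.00863459],
       [ 0.3354909 ,  0.6777659 , -0.65427765],
       [-0.30046546, -0.58126956, -0.75620513]]), 't': array([ 0.4971412 , -0.06458339,  1.91442878])}
top {'fx': 484.7019122199794, 'fy': 484.7019122199794, 'cx': 281.08053229233, 'cy': 208.90536770312102, 'R': array([[-0.00928553, -0.99994177,  0.00549916],
       [-0.98088148,  0.00803921, -0.19443995],
       [ 0.19438442, -0.0071995 , -0.98089901]]), 't': array([-0.05652321,  0.51716884,  1.28464782])}
```

View pics/top0.png

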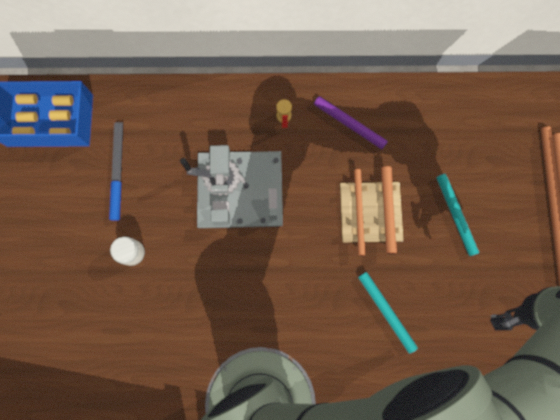

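View pics/scene0.png

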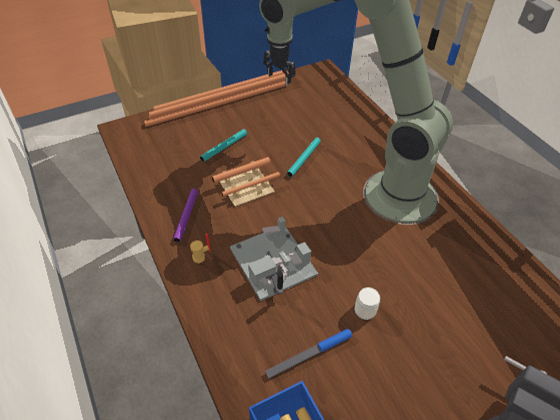

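The top view shows these candidates: rack tubes at (360,211) and (390,209), the long copper stock at (550,190), turquoise look-alikes at (457,215) and (388,312), and a purple one at (350,122). The thick tube is the wider one, at (390,209). The clamp base is centred near (240,190), with the housing at (220,158), the fixed jaw at (220,212), the end rest at (272,198) and the black grip at (185,163). I'll check this in one close crop.

```bash
python3 - <<'E'
from h import *
f=np.load('top0.npz');p=f['p'];d=f['d'];i=viewer.camera_info('top')
a=cv2.resize(p[140:270,170:420],None,fx=3.2,fy=3.2,interpolation=cv2.INTER_CUBIC)
cv2.imwrite('pics/crop.png',a[:,:,::-1])
hsv=cv2.cvtColor(p,cv2.COLOR_RGB2HSV)
m=((hsv[...,0]<14)&(hsv[...,1]>120)&(hsv[...,2]>150)).astype('u1')
m[:, :320]=0; m[:,430:]=0;m[:150]=0;m[270:]=0
v,u=np.nonzero(m); P=dep(i,d,u,v); k=P[:,2]>.045;u,v=u[k],v[k];P=P[k]
for s in(u<375,u>375):
    r=cv2.minAreaRect(np.stack([u[s],v[s]],1).astype('f4')); print(r,s.sum(),np.percentile(P[s],[1,50,99],axis=0).round(4).tolist())
    vx,vy,x0,y0=cv2.fitLine(np.stack([u[s],v[s]],1).astype('f4'),cv2.DIST_L2,0,.01,.01).ravel();
    c=np.array(r[0]); b=cv2.boxPoints(r); e=[]
    L=max(r[1])/2; h=.062
    A=ray(i,c[0]+vx*L,c[1]+vy*L,h);B=ray(i,c[0]-vx*L,c[1]-vy*L,h); print(A,B,(A+B)/2,np.linalg.norm(A-B),np.arctan2((A-B)[1],(A-B)[0]))
# clamp: heights in region
vv,uu=np.mgrid[140:240,170:295]; P=dep(i,d,uu.ravel(),vv.ravel())
for lo,hi in((.008,.03),(.06,.075),(.075,.087),(.087,.095),(.1,.15)):
    s=(P[:,2]>lo)&(P[:,2]<hi); print(lo,hi,s.sum())
    Q=P[s]
    if s.sum()>5: print(np.percentile(Q,[1,50,99],axis=0).round(3).tolist(), cv2.minAreaRect(Q[:,:2].astype('f4')))
E
```

```text
((359.4637756347656, 211.5240020751953), (85.27276611328125, 6.068546295166016), 87.43623352050781) 428 [[0.3904, -0.2855, 0.0451], [0.5022, -0.2771, 0.0491], [0.6284, -0.2694, 0.0564]]
[ 0.38896359 -0.27597401  0.062     ] [ 0.62598187 -0.2740122   0.062     ] [ 0.50747273 -0.27499311  0.062     ] 0.2370263937498384 -3.13331580422498
((389.1614685058594, 209.0836639404297), (86.51868438720703, 9.543878555297852), 86.42366790771484) 759 [[0.3944, -0.3706, 0.0508], [0.5104, -0.3559, 0.0603], [0.6327, -0.3446, 0.0676]]
[ 0.39321097 -0.35734115  0.062     ] [ 0.63411917 -0.35581856  0.062     ] [ 0.51366507 -0.35657985  0.062     ] 0.2409130064003702 -3.1352725403028874
0.008 0.03 4351
[[0.477, -0.062, 0.009], [0.571, 0.03, 0.015], [0.693, 0.174, 0.025]] ((0.5857727527618408, 0.08163676410913467), (0.2854641079902649, 0.3505607545375824), 0.5448772311210632)
0.06 0.075 160
[[0.481, -0.048, 0.06], [0.571, 0.084, 0.069], [0.684, 0.195, 0.075]] ((0.5695984363555908, 0.06089361757040024), (0.2313043773174286, 0.19582340121269226), 26.935548782348633)
0.075 0.087 570
[[0.48, -0.047, 0.075], [0.57, 0.103, 0.083], [0.689, 0.187, 0.087]] ((0.5585877895355225, 0.08388026803731918), (0.2583366334438324, 0.15625184774398804), 36.3424186706543)
0.087 0.095 376
[[0.491, -0.031, 0.087], [0.647, 0.105, 0.089], [0.689, 0.19, 0.094]] ((0.5644332766532898, 0.0831754058599472), (0.2512333393096924, 0.14408724009990692), 36.39142608642578)
0.1 0.15 67
[[0.623, 0.186, 0.1], [0.628, 0.192, 0.137], [0.641, 0.203, 0.147]] ((0.631230354309082, 0.19455517828464508), (0.016882220283150673, 0.017358265817165375), 69.43992614746094)
```

View pics/crop.png

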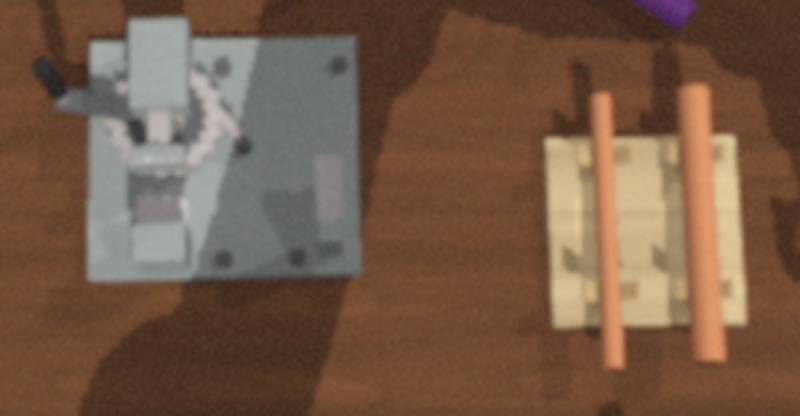

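The crop confirms it: the right-hand tube (crop (702,220)) is clearly thicker than the left one (608,230). The clamp's fixed jaw is at crop (160,243), the end rest at (330,187), the moving jaw at (158,157) and the grip at (45,75).

```bash
python3 - <<'E'
from h import *
i=viewer.camera_info('top')
g=lambda x,y,z: ray(i,170+(x+.5)/3.2-.5,140+(y+.5)/3.2-.5,z)
C=[g(*c,.014) for c in((90,38),(355,36),(360,275),(88,280))]
for c in C: print(c.round(4))
print('edges',[np.linalg.norm(C[k]-C[(k+1)%4]).round(4) for k in range(4)])
print('mid',np.mean(C,0), 'yaw', np.arctan2(*(C[0]-C[1])[[1,0]])-np.pi/2, np.arctan2(*(C[3]-C[2])[[1,0]])-np.pi/2,np.arctan2(*(C[0]-C[3])[[1,0]]),np.arctan2(*(C[1]-C[2])[[1,0]]))
print('housing top',[g(*c,.088).round(4) for c in((128,18),(190,18),(188,108),(130,108))])
print('fixed jaw top',[g(*c,.083).round(4) for c in((130,222),(188,222),(186,265),(132,265))])
print('endrest top',[g(*c,.083).round(4) for c in((317,153),(341,153),(341,220),(317,220))])
E
```

```text
[0.6955 0.1785 0.014 ]
[ 0.6956 -0.0615  0.014 ]
[ 0.4761 -0.0639  0.014 ]
[0.4736 0.1749 0.014 ]
edges [np.float64(0.24), np.float64(0.2195), np.float64(0.2389), np.float64(0.2219)]
mid [0.58518359 0.05702088 0.014     ] yaw 0.0003853623670380113 0.010218692980384914 0.01618490491168976 0.01094209275738156
housing top [array([0.6891, 0.1337, 0.088 ]), array([0.6887, 0.0806, 0.088 ]), array([0.6087, 0.0813, 0.088 ]), array([0.6091, 0.1305, 0.088 ])]
fixed jaw top [array([0.5115, 0.1293, 0.083 ]), array([0.5111, 0.0807, 0.083 ]), array([0.4745, 0.0819, 0.083 ]), array([0.4749, 0.127 , 0.083 ])]
endrest top [array([ 0.5698, -0.0278,  0.083 ]), array([ 0.5697, -0.0482,  0.083 ]), array([ 0.5118, -0.0478,  0.083 ]), array([ 0.5119, -0.0276,  0.083 ])]
```

```bash
cat >> h.py <<'E'
def to(X,yaw):
    o=observe(); y=o['tool_rot'][2]; D=np.array(X)-o['position']
    R=Ro.from_euler('xyz',o['tool_rot']).as_matrix(); T=Ro.from_euler('xyz',[np.pi,0,yaw]).as_matrix()
    print('shift cm',(R.T@D*100).round(2),'rotvec',Ro.from_matrix(R.T@T).as_rotvec().round(3),'pos',o['position'].round(4),'yaw',y.round(4),'t',o['clock'],'w',round(o['grip_width'],4))
E
python3 -c "
from h import *
to([.513,-.356,.2],0)"
```

```text
shift cm [33.77 -9.95  3.09] rotvec [-0.001  0.     0.393] pos [ 0.2391 -0.5772  0.2308] yaw 0.3928 t 0.1 w 0.085
```

Call:
play_rows(
  motion=[
    [4.5,-1.3,0,0,0,0.05,0.6],
    [9,-2.6,0,0,0,0.1,0.6],
    [13.5,-4,0,0,0,0.15,0.6],
    [18,-5.3,0,0,0,0.2,0.6],
    [22.5,-6.6,0,0,0,0.25,0.6],
  ],
)

```text
clock: 0.6
position: [0.4229, -0.4288, 0.2311]
tool_rot: [-3.141, 0.0, 0.141]
force: [0.4, -1.2, 0.3]
grip_width: 0.0683
finger_force: 0.0
```

```bash
python3 -c "
from h import *
to([.513,-.356,.2],0)"
```

```text
shift cm [ 9.94 -5.95  3.11] rotvec [-0.     0.     0.141] pos [ 0.4229 -0.4288  0.2311] yaw 0.1405 t 0.6 w 0.0683
```

Call:
play_rows(
  motion=[
    [3.5,-2,1,0,0,0.05,0.6],
    [7,-4,2,0,0,0.1,0.6],
    [9.9,-5.9,3,0,0,0.14,0.6],
    [9.9,-5.9,3,0,0,0.14,0.6],
    [9.9,-5.9,3,0,0,0.14,0.6],
  ],
)

```text
clock: 1.1
position: [0.5116, -0.3572, 0.2007]
tool_rot: [-3.141, 0.001, 0.005]
force: [-1.0, -0.1, -0.1]
grip_width: 0.0686
finger_force: 0.0
```

```bash
python3 - <<'E'
from h import *
to([.513,-.356,.2],0)
p,d,i=cam('wrist'); cv2.imwrite('pics/w1.png',p[:,:,::-1]); np.savez('w1.npz',p=p,d=d)
print('tube mid px',proj(i,[.513,-.356,.05]))
hsv=cv2.cvtColor(p,cv2.COLOR_RGB2HSV)
m=((hsv[...,0]<14)&(hsv[...,1]>110)&(hsv[...,2]>120))
v,u=np.nonzero(m&(d>0)); P=dep(i,d,u,v)
k=(P[:,2]>.045)&(P[:,2]<.075)&(P[:,0]>.35)&(P[:,0]<.68)
for s in (k&(P[:,1]<-.315),k&(P[:,1]>-.31)):
    Q=P[s]; print(s.sum(),np.percentile(Q,[.5,50,99.5],axis=0).round(4).tolist())
    if s.sum()>20: print(cv2.minAreaRect(Q[:,:2].astype('f4')))
E
```

```text
shift cm [ 0.14 -0.12  0.07] rotvec [-0.     0.001  0.005] pos [ 0.5116 -0.3572  0.2007] yaw 0.0046 t 1.1 w 0.0686
tube mid px (np.float64(284.0820235737915), np.float64(182.3430101841477))
5884 [[0.3935, -0.3706, 0.0479], [0.5391, -0.3518, 0.0569], [0.6316, -0.3423, 0.0613]]
((0.511989414691925, -0.35643115639686584), (0.24131324887275696, 0.028010400012135506), 0.46281564235687256)
2047 [[0.3912, -0.2845, 0.045], [0.543, -0.2741, 0.0469], [0.6276, -0.269, 0.0495]]
((0.508200466632843, -0.2771771252155304), (0.2399924099445343, 0.015660466626286507), 0.46417638659477234)
```

View pics/w1.png

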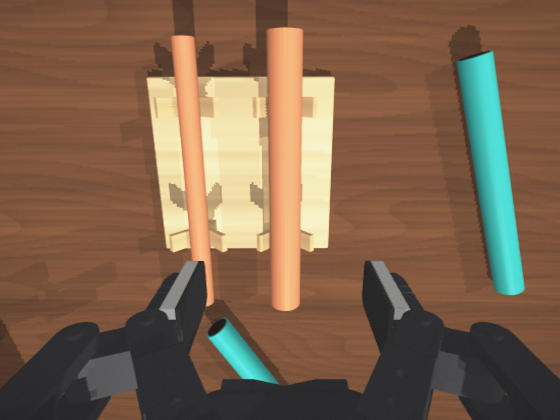

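The wrist view shows the thick tube at (285,170), with its ends at (285,30) and (286,308), and the thin tube at (193,170). The thick tube measures 241 x 28 mm, centred at (0.512, -0.3565), with the gripper directly above it. I'll go down, grip and lift.

Call:
play_rows(
  motion=[
    [0,-0.1,4,0,0,0,0.6],
    [0,-0.1,8,0,0,0,0.6],
    [0,-0.1,12,0,0,0,0.6],
    [0,-0.1,15,0,0,0,0.6],
    [0,-0.1,17,0,0,0,0.6],
  ],
  squeeze=40,
)

```text
clock: 1.65
position: [0.5096, -0.3577, 0.0293]
tool_rot: [-3.141, 0.002, 0.001]
force: [0.9, -0.1, -0.4]
grip_width: 0.0685
finger_force: 0.0
```

Call:
play_rows(
  motion=[
    [0,0,0,0,0,0,0],
    [0,0,0,0,0,0,-0.6],
    [0,0,0,0,0,0,-0.6],
    [0,0,0,0,0,0,-0.6],
    [0,0,0,0,0,0,-0.6],
  ],
  squeeze=40,
)

```text
clock: 2.15
position: [0.5117, -0.3572, 0.033]
tool_rot: [3.141, -0.001, 0.003]
force: [-4.0, 2.7, 8.9]
grip_width: 0.0269
finger_force: 39.7
```

Call:
play_rows(
  motion=[
    [0,0,-2,0,0,0,-0.6],
    [0,0,-6,0,0,0,-0.6],
    [0,0,-10,0,0,0,-0.6],
    [0,0,-14,0,0,0,-0.6],
    [0,0,-17,0,0,0,-0.6],
  ],
)

```text
clock: 2.65
position: [0.5118, -0.3574, 0.2052]
tool_rot: [3.14, -0.003, 0.002]
force: [-0.2, 0.3, -1.0]
grip_width: 0.0268
finger_force: 39.7
```

```bash
python3 -c "
from h import *
o=observe();print(o['finger_force'],o['qpos'].round(2))
to([.528,.036,.2],1.579)"
```

```text
39.685723185539246 [ 0.51  0.55  0.    1.63 -0.    0.96 -1.05]
shift cm [  1.72 -39.34   0.45] rotvec [ 4.000e-03 -1.000e-03 -1.577e+00] pos [ 0.5118 -0.3574  0.2052] yaw 0.0024 t 2.65 w 0.0268
```

Call:
play_rows(
  motion=[
    [0.2,-3.5,0,0,0,-0.14,-0.6],
    [0.4,-7,0,0,0,-0.28,-0.6],
    [0.6,-10.5,0,0,0,-0.42,-0.6],
    [0.8,-14,0,0,0,-0.56,-0.6],
    [0.8,-17.5,0,0,0,-0.7,-0.6],
  ],
)

```text
clock: 3.15
position: [0.5191, -0.1808, 0.2025]
tool_rot: [3.14, -0.001, 0.708]
force: [0.5, 0.4, -1.5]
grip_width: 0.0265
finger_force: 39.8
```

```bash
python3 -c "
from h import *
to([.528,.036,.2],1.579)"
```

```text
shift cm [ 14.78 -15.88   0.24] rotvec [ 0.002  0.    -0.871] pos [ 0.5191 -0.1808  0.2025] yaw 0.7084 t 3.15 w 0.0265
```

Call:
play_rows(
  motion=[
    [2.5,-2.6,0,0,0,-0.14,-0.6],
    [5,-5.2,0,0,0,-0.28,-0.6],
    [7.5,-7.8,0,0,0,-0.42,-0.6],
    [10,-10.4,0,0,0,-0.56,-0.6],
    [12,-13,0,0,0,-0.7,-0.6],
  ],
)

```text
clock: 3.65
position: [0.5269, -0.0036, 0.2025]
tool_rot: [3.139, 0.0, 1.409]
force: [0.9, -0.2, -1.1]
grip_width: 0.0267
finger_force: 39.8
```

```bash
python3 -c "
from h import *
to([.528,.036,.2],1.579)"
```

```text
shift cm [ 3.93 -0.53  0.25] rotvec [ 0.002  0.    -0.17 ] pos [ 0.5269 -0.0036  0.2025] yaw 1.4086 t 3.65 w 0.0267
```

Call:
play_rows(
  motion=[
    [2,-0.2,0,0,0,-0.08,-0.6],
    [3.9,-0.5,0.3,0,0,-0.17,-0.6],
    [3.9,-0.5,0.3,0,0,-0.17,-0.6],
    [3.9,-0.5,0.3,0,0,-0.17,-0.6],
    [3.9,-0.5,0.3,0,0,-0.17,-0.6],
  ],
)

```text
clock: 4.15
position: [0.5282, 0.0333, 0.1988]
tool_rot: [3.141, 0.001, 1.571]
force: [0.1, -0.5, -1.3]
grip_width: 0.0269
finger_force: 39.8
```

```bash
python3 - <<'E'
from h import *
to([.528,.036,.2],1.579)
p,d,i=cam('wrist'); cv2.imwrite('pics/w2.png',p[:,:,::-1]); np.savez('w2.npz',p=p,d=d,R=i['R'],t=i['t'])
hsv=cv2.cvtColor(p,cv2.COLOR_RGB2HSV)
m=((hsv[...,0]<14)&(hsv[...,1]>110)&(hsv[...,2]>120))
v,u=np.nonzero(m&(d>0)); P=dep(i,d,u,v); P=P[P[:,2]>.15]
print(len(P),np.percentile(P,[.5,50,99.5],axis=0).round(4).tolist(),cv2.minAreaRect(P[:,:2].astype('f4')))
t,dd,j=cam('top'); cv2.imwrite('pics/top2.png',t[:,:,::-1]); np.savez('top2.npz',p=t,d=dd)
hsv=cv2.cvtColor(t,cv2.COLOR_RGB2HSV)
m=((hsv[...,0]<14)&(hsv[...,1]>110)&(hsv[...,2]>120))
v,u=np.nonzero(m&(dd>0)); P=dep(j,dd,u,v); P=P[(P[:,2]>.15)&(P[:,0]<.6)&(P[:,1]>-.2)]
print(len(P)); 
if len(P)>5: print(np.percentile(P,[.5,50,99.5],axis=0).round(4).tolist(),cv2.minAreaRect(P[:,:2].astype('f4')))
E
```

```text
shift cm [ 0.27 -0.02 -0.12] rotvec [ 0.001  0.001 -0.008] pos [0.5282 0.0333 0.1988] yaw 1.5706 t 4.15 w 0.0269
22814 [[0.5139, -0.0025, 0.2153], [0.5286, 0.0726, 0.2241], [0.5405, 0.1372, 0.2269]] ((0.5268855094909668, 0.06524422019720078), (0.15048252046108246, 0.06535237282514572), 75.14077758789062)
289
[[0.4167, -0.0866, 0.2121], [0.5251, 0.1223, 0.2256], [0.5418, 0.1539, 0.6657]] ((0.47830742597579956, 0.03401715308427811), (0.24116188287734985, 0.12732432782649994), 89.91825866699219)
```

View pics/w2.png

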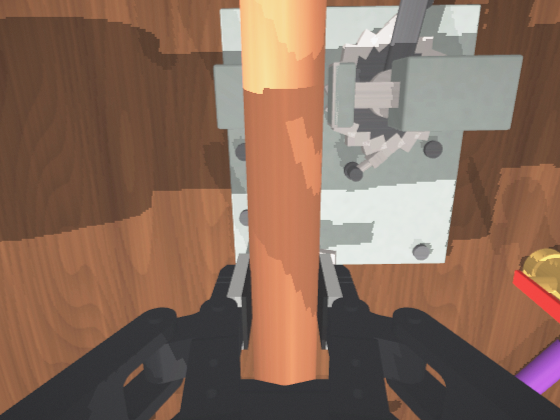

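The wrist view shows the tube along the image, x 245–325, above the clamp. The fixed jaw is at left (217–243, 65–128), the moving jaw at (332–353, 62–125) and the housing at (400–520, 55–127). I'll measure them.

```bash
python3 - <<'E'
from h import *
f=np.load('w2.npz');i=dict(viewer.camera_info('wrist'));i['R']=f['R'];i['t']=f['t'];d=f['d']
P=lambda u,v:dep(i,d,np.array(u),np.array(v)).round(4)
print('depth: fixed jaw',P([225,235],[95,95]).tolist(),'housing',P([440,480],[90,90]).tolist(),'movjaw',P([343,347],[90,110]).tolist())
R=lambda u,v,z:ray(i,u,v,z).round(4)[:2]
print('housing corners .088',R(408,55,.088),R(400,127,.088),R(521,56,.088),R(510,130,.088))
print('movjaw .083 y',R(345,62,.083),R(345,125,.083),'face', R(331,90,.083),R(334,90,.083),'back',R(354,90,.083))
print('fixed jaw .083',R(216,65,.083),R(219,128,.083))
# bench points of tube ends in wrist
v=[150,200,300];p=f['p']
hsv=cv2.cvtColor(p,cv2.COLOR_RGB2HSV); m=(hsv[...,0]<14)&(hsv[...,1]>100)&(d<.25)&(d>0)
for r in (20,60,120,180,230):
    u=np.nonzero(m[r])[0]; print(r,u.min(),u.max(),R(u.min(),r,.213),R(u.max(),r,.213))
q,e,j=(lambda f:(f['p'],f['d'],viewer.camera_info('top')))(np.load('top2.npz'))
a=cv2.resize(q[100:260,150:350],None,fx=4,fy=4,interpolation=cv2.INTER_CUBIC); cv2.imwrite('pics/top2c.png',a[:,:,::-1])
E
```

```text
depth: fixed jaw [[0.4859, 0.1089, 0.0823], [0.4928, 0.1089, 0.0816]] housing [[0.6345, 0.1122, 0.0863], [0.6614, 0.1122, 0.0873]] movjaw [[0.5686, 0.1122, 0.0815], [0.5723, 0.0986, 0.0804]]
housing corners .088 [0.6095 0.1343] [0.609  0.0874] [0.6846 0.1337] [0.6869 0.0853]
movjaw .083 y [0.5688 0.1304] [0.571  0.0883] face [0.56   0.1122] [0.5621 0.1122] back [0.576  0.1122]
fixed jaw .083 [0.4809 0.1284] [0.4806 0.0862]
20 303 324 [0.5335 0.1344] [0.5403 0.1344]
60 242 324 [0.5132 0.1223] [0.5407 0.1223]
120 245 322 [0.5136 0.1027] [0.5407 0.1027]
180 247 320 [0.5136 0.0809] [0.5407 0.0809]
230 249 318 [0.5137 0.0609] [0.5405 0.0609]
```

Call:
play_rows(
  motion=[
    [0.3,0.1,2,0,0,-0.01,-0.6],
    [0.5,0.1,5,0,0,-0.01,-0.6],
    [0.5,0.1,8,0,0,-0.01,-0.6],
    [0.5,0.1,10.5,0,0,-0.01,-0.6],
    [0.5,0.1,12.5,0,0,-0.01,-0.6],
  ],
)

```text
clock: 4.75
position: [0.5288, 0.0386, 0.072]
tool_rot: [-3.141, 0.0, 1.582]
force: [0.2, 0.0, -1.3]
grip_width: 0.0268
finger_force: 39.8
```

Call:
play_rows(
  motion=[
    [0,0,0,0,0,0,-0.6],
    [0,0,0.3,0,0,0,-0.6],
    [0,0,0.6,0,0,0,-0.6],
    [0,0,0.9,0,0,0,-0.6],
    [0,0,0.9,0,0,0,-0.6],
  ],
)

```text
clock: 5.25
position: [0.5292, 0.0391, 0.0645]
tool_rot: [3.141, 0.0, 1.583]
force: [-0.4, -0.3, -1.8]
grip_width: 0.0268
finger_force: 39.7
```

```bash
python3 - <<'E'
from h import *
to([.529,.038,.052],1.579)
p,d,i=cam('wrist'); cv2.imwrite('pics/w3.png',p[:,:,::-1]); np.savez('w3.npz',p=p,d=d,R=i['R'],t=i['t'])
hsv=cv2.cvtColor(p,cv2.COLOR_RGB2HSV); m=(hsv[...,0]<14)&(hsv[...,1]>100)&(d<.25)&(d>0)
for r in (20,60,120,180,230):
    u=np.nonzero(m[r])[0]
    if len(u): print(r,u.min(),u.max(),ray(i,u.min(),r,.066),ray(i,u.max(),r,.066),dep(i,d,int(u.mean()),r))
E
```

```text
shift cm [-0.11 -0.02  1.25] rotvec [0.    0.    0.004] pos [0.5292 0.0391 0.0645] yaw 1.5825 t 5.25 w 0.0268
20 0 324 [0.42560279 0.14113334 0.066     ] [0.54132834 0.14253681 0.066     ] [ 0.43673835  0.1525803  -0.00154153]
60 0 324 [0.4224583  0.12781726 0.066     ] [0.54195246 0.1292665  0.066     ] [0.48300266 0.12742447 0.08159928]
120 0 322 [0.41733785 0.1061335  0.066     ] [0.54219329 0.10764784 0.066     ] [0.48006399 0.10821549 0.08195303]
180 0 320 [0.41166299 0.08210196 0.066     ] [0.54246018 0.08368848 0.066     ] [ 0.4424633   0.06533377 -0.00130762]
230 0 318 [0.40644241 0.05999417 0.066     ] [0.54256303 0.06164535 0.066     ] [ 0.44084824  0.03275333 -0.00100456]
```

View pics/w3.png

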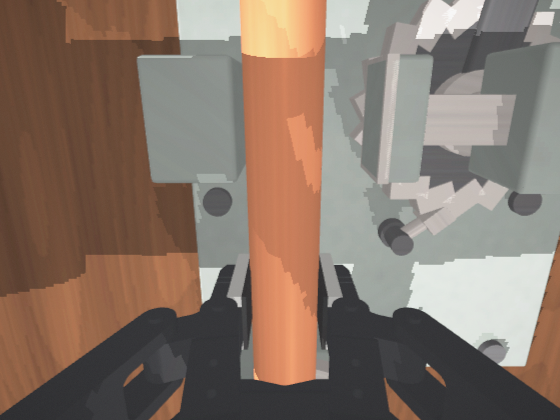

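The picture shows the tube (245–323) next to the fixed jaw (138–240, 55–182), clear of the moving jaw (372–430). I'll check the face against the tube edge.

```bash
python3 - <<'E'
from h import *
f=np.load('w3.npz');i=dict(viewer.camera_info('wrist'));i['R']=f['R'];i['t']=f['t'];d=f['d']
for u,v,z in((236,57,.083),(242,120,.083),(241,181,.083),(138,57,.083),(150,182,.083),(384,60,.083),(379,180,.083),(245,120,.081),(322,120,.081)): print(u,v,ray(i,u,v,z).round(4))
us=np.arange(225,335,6); print(np.c_[us,dep(i,d,us,0*us+110)].round(4))
E
```

```text
236 57 [0.5117 0.1286 0.083 ]
242 120 [0.5132 0.1087 0.083 ]
241 181 [0.5123 0.0873 0.083 ]
138 57 [0.48   0.1282 0.083 ]
150 182 [0.4795 0.0865 0.083 ]
384 60 [0.5596 0.1283 0.083 ]
379 180 [0.5618 0.0883 0.083 ]
245 120 [0.514  0.1085 0.081 ]
322 120 [0.5406 0.1089 0.081 ]
[[2.250e+02 5.072e-01 1.118e-01 8.140e-02]
 [2.310e+02 5.094e-01 1.119e-01 8.200e-02]
 [2.370e+02 5.102e-01 1.114e-01 7.300e-02]
 [2.430e+02 5.104e-01 1.104e-01 5.500e-02]
 [2.490e+02 5.159e-01 1.122e-01 8.630e-02]
 [2.550e+02 5.181e-01 1.124e-01 8.900e-02]
 [2.610e+02 5.201e-01 1.124e-01 8.940e-02]
 [2.670e+02 5.220e-01 1.125e-01 9.080e-02]
 [2.730e+02 5.240e-01 1.126e-01 9.190e-02]
 [2.790e+02 5.258e-01 1.126e-01 9.110e-02]
 [2.850e+02 5.277e-01 1.126e-01 9.110e-02]
 [2.910e+02 5.296e-01 1.126e-01 9.030e-02]
 [2.970e+02 5.315e-01 1.126e-01 9.020e-02]
 [3.030e+02 5.335e-01 1.126e-01 8.950e-02]
 [3.090e+02 5.355e-01 1.125e-01 8.790e-02]
 [3.150e+02 5.375e-01 1.125e-01 8.700e-02]
 [3.210e+02 5.399e-01 1.123e-01 8.280e-02]
 [3.270e+02 5.503e-01 1.085e-01 1.250e-02]
 [3.330e+02 5.536e-01 1.085e-01 1.170e-02]]
```

Call:
play_rows(
  motion=[
    [-0.1,0.15,0,0,0,0,-0.6],
    [-0.1,0.15,0.3,0,0,0,-0.6],
    [-0.1,0.15,0.6,0,0,0,-0.6],
    [-0.1,0.15,0.9,0,0,0,-0.6],
    [-0.1,0.15,1,0,0,0,-0.6],
  ],
)

```text
clock: 5.8
position: [0.5303, 0.0383, 0.0538]
tool_rot: [-3.141, 0.0, 1.583]
force: [-0.4, -1.0, -0.8]
grip_width: 0.0266
finger_force: 39.7
```

Call:
play_rows(
  motion=[
    [0,0,0.05,0,0,0,-0.6],
    [0,0,0.1,0,0,0,-0.6],
    [0,0,0.15,0,0,0,-0.6],
    [0,0,0.2,0,0,0,-0.6],
    [0,0,0.2,0,0,0,-0.6],
  ],
)

```text
clock: 6.3
position: [0.5306, 0.0383, 0.0523]
tool_rot: [3.142, -0.0, 1.583]
force: [-0.2, 0.0, -1.5]
grip_width: 0.0267
finger_force: 39.7
```

Call:
play_rows(
  motion=[
    [0,0,0.05,0,0,0,-0.6],
    [0,0,0.1,0,0,0,-0.6],
    [0,0,0.15,0,0,0,-0.6],
    [0,0,0.15,0,0,0,-0.6],
    [0,0,0.15,0,0,0,-0.6],
  ],
)

```text
clock: 6.8
position: [0.5305, 0.0383, 0.0508]
tool_rot: [-3.141, -0.0, 1.583]
force: [-0.1, 0.1, -2.0]
grip_width: 0.027
finger_force: 39.7
```

Call:
play_rows(
  motion=[
    [0,0,0.05,0,0,0,-0.6],
    [0,0,0.1,0,0,0,-0.6],
    [0,0,0.1,0,0,0,-0.6],
    [0,0,0.1,0,0,0,-0.6],
    [0,0,0.1,0,0,0,-0.6],
  ],
)

```text
clock: 7.3
position: [0.5306, 0.0383, 0.0498]
tool_rot: [3.142, -0.0, 1.583]
force: [-0.9, 0.6, -1.3]
grip_width: 0.0268
finger_force: 39.7
```

Call:
play_rows(
  motion=[
    [0,0,0.05,0,0,0,-0.6],
    [0,0,0.1,0,0,0,-0.6],
    [0,0,0.1,0,0,0,-0.6],
    [0,0,0.1,0,0,0,-0.6],
    [0,0,0.1,0,0,0,-0.6],
  ],
)

```text
clock: 7.8
position: [0.5306, 0.0383, 0.0488]
tool_rot: [3.142, -0.0, 1.583]
force: [-0.7, -0.2, -0.2]
grip_width: 0.0265
finger_force: 40.1
```

Call:
play_rows(
  motion=[
    [0,0,0.05,0,0,0,-0.6],
    [0,0,0.1,0,0,0,-0.6],
    [0,0,0.1,0,0,0,-0.6],
    [0,0,0.1,0,0,0,-0.6],
    [0,0,0.1,0,0,0,-0.6],
  ],
)

```text
clock: 8.3
position: [0.5306, 0.0382, 0.0486]
tool_rot: [3.141, 0.0, 1.583]
force: [-7.6, -0.5, 19.8]
grip_width: 0.0271
finger_force: 42.1
```

Call:
play_rows(
  motion=[
    [0,0,0.05,0,0,0,-0.6],
    [0,0,0.1,0,0,0,-0.6],
    [0,0,0.1,0,0,0,-0.6],
    [0,0,0.1,0,0,0,-0.6],
    [0,0,0.1,0,0,0,-0.6],
  ],
)

```text
clock: 8.8
position: [0.5307, 0.0382, 0.0484]
tool_rot: [3.141, 0.001, 1.583]
force: [-13.1, -1.5, 41.8]
grip_width: 0.0266
finger_force: 44.2
```

Contact is confirmed on the sloping ledge. I'll ease off 2 mm, then open slowly.

Call:
play_rows(
  motion=[
    [0,0,-0.1,0,0,0,-0.6],
    [0,0,-0.17,0,0,0,-0.6],
    [0,0,-0.17,0,0,0,-0.6],
    [0,0,-0.17,0,0,0,-0.25],
    [0,0,-0.17,0,0,0,-0.2],
  ],
  squeeze=25,
)

```text
clock: 9.3
position: [0.5305, 0.0383, 0.0483]
tool_rot: [-3.141, -0.0, 1.583]
force: [0.2, 0.6, -1.1]
grip_width: 0.034
finger_force: 0.1
```

Call:
play_rows(
  motion=[
    [0,0,0,0,0,0,-0.1],
    [0,0,0,0,0,0,0],
    [0,0,0,0,0,0,0.1],
    [0,0,0,0,0,0,0.2],
    [0,0,0,0,0,0,0.2],
  ],
)

```text
clock: 9.8
position: [0.5306, 0.0383, 0.0485]
tool_rot: [-3.142, -0.0, 1.583]
force: [-0.4, -0.3, 0.6]
grip_width: 0.0513
finger_force: 0.0
```

Call:
play_rows(
  motion=[
    [0,0,-1,0,0,0,0.2],
    [0,0,-3,0,0,0,0.2],
    [0,0,-7,0,0,0,0.2],
    [0,0,-11,0,0,0,0.2],
    [0,0,-15,0,0,0,0.2],
  ],
)

```text
clock: 10.3
position: [0.5302, 0.0384, 0.2008]
tool_rot: [3.141, -0.0, 1.583]
force: [0.5, 0.5, -0.1]
grip_width: 0.0514
finger_force: 0.0
```

```bash
python3 - <<'E'
from h import *
to([.45,.038,.2],1.579)
p,d,i=cam('wrist'); cv2.imwrite('pics/w4.png',p[:,:,::-1]); np.savez('w4.npz',p=p,d=d,R=i['R'],t=i['t'])
hsv=cv2.cvtColor(p,cv2.COLOR_RGB2HSV); m=(hsv[...,0]<14)&(hsv[...,1]>100)&(d>0)
v,u=np.nonzero(m);P=dep(i,d,u,v); k=(P[:,2]>.05)&(P[:,2]<.085);k&=P[:,0]<.6;P=P[k]
print(np.percentile(P,[.5,50,99.5],axis=0).round(4).tolist(),cv2.minAreaRect(P[:,:2].astype('f4')))
E
```

```text
shift cm [ 0.06 -8.02  0.08] rotvec [ 0.    -0.     0.004] pos [0.5302 0.0384 0.2008] yaw 1.5832 t 10.3 w 0.0514
[[0.5106, -0.0752, 0.0621], [0.5271, 0.0714, 0.072], [0.54, 0.1589, 0.0755]] ((0.5249940752983093, 0.0407598614692688), (0.028070909902453423, 0.2409387081861496), 0.8693883419036865)
```

View pics/w4.png

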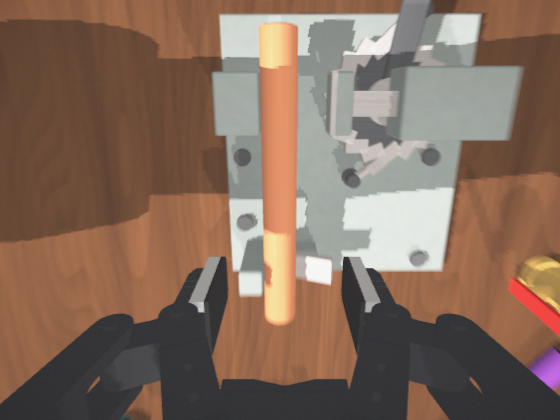

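The tube lies home, at image (280,170), touching the fixed jaw (215–260, 72–135) and the end rest at (250,283). Measured centre is (0.525, 0.041), with a tilt of about 0.015. Next I'll go above the handle grip.

Call:
play_rows(
  motion=[
    [3.5,2,0,0,0,0,0.2],
    [7,4,0,0,0,0,0.2],
    [10.5,6.5,0,0,0,0,0.2],
    [14,8.5,0,0,0,0,0.2],
    [15.5,10,0,0,0,0,0.2],
  ],
  squeeze=20,
)

```text
clock: 10.85
position: [0.6289, 0.1985, 0.1991]
tool_rot: [3.142, -0.002, 1.586]
force: [-0.5, -0.6, 0.4]
grip_width: 0.0513
finger_force: 0.0
```

Call:
play_rows(
  motion=[
    [0,0,0,0,0,0,0.2],
    [0,0,0,0,0,0,0.2],
    [0,0,0,0,0,0,0.2],
    [0,0,0,0,0,0,0.2],
    [0,0,0,0,0,0,0.2],
  ],
)

```text
clock: 11.35
position: [0.6287, 0.1937, 0.1988]
tool_rot: [3.141, 0.0, 1.582]
force: [0.4, -0.1, -0.2]
grip_width: 0.0517
finger_force: 0.0
```

```bash
python3 - <<'E'
from h import *
to([.63,.1945,.2],1.583)
p,d,i=cam('wrist'); cv2.imwrite('pics/w5.png',p[:,:,::-1])
vv,uu=np.mgrid[100:420,200:370];P=dep(i,d,uu.ravel(),vv.ravel());k=(P[:,2]>.125)&(P[:,2]<.15)&(abs(P[:,1]-.195)<.03)&(abs(P[:,0]-.63)<.03)
print(k.sum(),proj(i,np.array([.631,.1945,.14])))
if k.sum()>5: print(np.percentile(P[k],[2,50,98],axis=0).round(4).tolist())
E
```

```text
shift cm [ 0.08  0.14 -0.12] rotvec [ 0.     0.    -0.001] pos [0.6287 0.1937 0.1988] yaw 1.582 t 11.35 w 0.0517
724 (np.float64(289.43065841286614), np.float64(224.9815867602617))
[[0.6221, 0.1909, 0.1265], [0.63, 0.2003, 0.1378], [0.6381, 0.2064, 0.1393]]
```

View pics/w5.png

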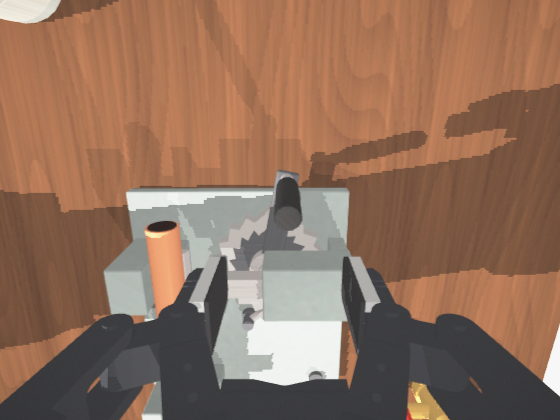

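The grip's top is at (288,217), measured at about (0.630, 0.197), with the arm running down to the wheel. I'll go down around it and close loosely to about 22 mm, since the grip is 18 mm.

Call:
play_rows(
  motion=[
    [0.3,0.1,2,0,0,0,0.2],
    [0.3,0.1,4.5,0,0,0,0.2],
    [0.3,0.1,7,0,0,0,0.2],
    [0.3,0.1,9,0,0,0,0.2],
    [0.3,0.1,10.5,0,0,0,0.2],
  ],
  squeeze=20,
)

```text
clock: 11.9
position: [0.6293, 0.1971, 0.0923]
tool_rot: [-3.141, 0.0, 1.583]
force: [0.9, -0.4, 0.0]
grip_width: 0.0515
finger_force: 0.0
```

Call:
play_rows(
  motion=[
    [0,0,0,0,0,0,0],
    [0,0,0,0,0,0,-0.2],
    [0,0,0,0,0,0,-0.4],
    [0,0,0,0,0,0,-0.48],
    [0,0,0,0,0,0,-0.48],
  ],
)

```text
clock: 12.4
position: [0.63, 0.1975, 0.0942]
tool_rot: [3.141, -0.0, 1.583]
force: [-0.4, 0.2, -0.8]
grip_width: 0.0222
finger_force: 0.0
```

```bash
python3 -c "
from h import *
o=observe();print(o['force'],o['finger_force'],o['qpos'].round(2));to([.639,.197,.093],1.583)"
```

```text
[-0.38224595  0.23215258 -0.76448599] 0.0 [-0.13  0.76 -0.41  1.59  0.37  0.87 -0.67]
shift cm [-0.06  0.9   0.12] rotvec [ 0.001 -0.    -0.   ] pos [0.63   0.1975 0.0942] yaw 1.5826 t 12.4 w 0.0222
```

Call:
play_rows(
  motion=[
    [0,0.3,0,0,0,0,-0.48],
    [0,0.6,0,0,0,0,-0.48],
    [0,0.9,0,0,0,0,-0.48],
    [0,1,0,0,0,0,-0.48],
    [0,1,0,0,0,0,-0.48],
  ],
)

```text
clock: 12.9
position: [0.6399, 0.1976, 0.0934]
tool_rot: [3.142, -0.0, 1.583]
force: [0.3, -0.4, -0.5]
grip_width: 0.0222
finger_force: 0.0
```

Call:
play_rows(
  motion=[
    [0,0.1,0,0,0,0,-0.48],
    [0,0.1,0,0,0,0,-0.48],
    [0,0.1,0,0,0,0,-0.48],
    [0,0.1,0,0,0,0,-0.48],
    [0,0.1,0,0,0,0,-0.48],
  ],
)

```text
clock: 13.4
position: [0.6406, 0.1976, 0.0935]
tool_rot: [-3.142, -0.0, 1.583]
force: [-1.0, 0.7, -1.1]
grip_width: 0.0225
finger_force: 0.3
```

Call:
play_rows(
  motion=[
    [0,0.1,0,0,0,0,-0.48],
    [0,0.1,0,0,0,0,-0.48],
    [0,0.1,0,0,0,0,-0.48],
    [0,0.1,0,0,0,0,-0.48],
    [0,0.1,0,0,0,0,-0.48],
  ],
)

```text
clock: 13.9
position: [0.6417, 0.1976, 0.0935]
tool_rot: [3.141, -0.0, 1.583]
force: [-0.1, -1.3, -0.4]
grip_width: 0.0224
finger_force: 0.2
```

Call:
play_rows(
  motion=[
    [0,0.1,0,0,0,0,-0.48],
    [0,0.1,0,0,0,0,-0.48],
    [0,0.1,0,0,0,0,-0.48],
    [0,0.1,0,0,0,0,-0.48],
    [0,0.1,0,0,0,0,-0.48],
  ],
)

```text
clock: 14.4
position: [0.6427, 0.1977, 0.0935]
tool_rot: [3.142, -0.0, 1.583]
force: [-0.3, 0.0, 0.8]
grip_width: 0.0224
finger_force: 0.1
```

Call:
play_rows(
  motion=[
    [0,0.1,0,0,0,0,-0.48],
    [0,0.1,0,0,0,0,-0.48],
    [0,0.1,0,0,0,0,-0.48],
    [0,0.1,0,0,0,0,-0.48],
    [0,0.1,0,0,0,0,-0.48],
  ],
)

```text
clock: 14.9
position: [0.6436, 0.1976, 0.0935]
tool_rot: [-3.141, 0.0, 1.583]
force: [-3.4, -1.3, 1.5]
grip_width: 0.0223
finger_force: 1.5
```

Call:
play_rows(
  motion=[
    [0,0.1,0,0,0,0,-0.48],
    [0,0.1,0,0,0,0,-0.48],
    [0,0.1,0,0,0,0,-0.48],
    [0,0.1,0,0,0,0,-0.48],
    [0,0.1,0,0,0,0,-0.48],
  ],
)

```text
clock: 15.4
position: [0.6437, 0.1976, 0.0934]
tool_rot: [-3.14, 0.001, 1.583]
force: [-10.5, -2.3, 4.7]
grip_width: 0.0224
finger_force: 4.9
```

The rest stop is at tool x ≈ 0.643, as predicted. The first strokes are still clear of the tube (gap about 21 mm), so I'll run two.

Call:
play_rows(
  motion=[
    [0,-1,0,0,0,0,-0.48],
    [0,-2.2,0,0,0,0,-0.48],
    [0,-3.4,0,0,0,0,-0.48],
    [0,-4.6,0,0,0,0,-0.48],
    [0,-5.7,0,0,0,0,-0.48],
  ],
)

```text
clock: 15.9
position: [0.5873, 0.1969, 0.0938]
tool_rot: [3.14, -0.0, 1.583]
force: [2.2, -1.7, 0.7]
grip_width: 0.022
finger_force: 1.3
```

Call:
play_rows(
  motion=[
    [0,0,0,0,0,0,-0.48],
    [0,0,0,0,0,0,-0.48],
    [0,0,0,0,0,0,-0.48],
    [0,0,0,0,0,0,-0.48],
    [0,0,0,0,0,0,-0.48],
  ],
)

```text
clock: 16.4
position: [0.5878, 0.1969, 0.0934]
tool_rot: [-3.141, -0.0, 1.583]
force: [-0.5, -0.1, -1.0]
grip_width: 0.0222
finger_force: 0.0
```

Call:
play_rows(
  motion=[
    [0,1.2,0,0,0,0,-0.48],
    [0,2.6,0,0,0,0,-0.48],
    [0,4,0,0,0,0,-0.48],
    [0,5.1,0,0,0,0,-0.48],
    [0,5.3,0,0,0,0,-0.48],
  ],
)

```text
clock: 16.9
position: [0.6414, 0.1973, 0.0932]
tool_rot: [-3.141, 0.0, 1.582]
force: [-2.4, -0.6, 0.2]
grip_width: 0.0222
finger_force: 0.8
```

```bash
python3 - <<'E'
from h import *
to([.6415,.1976,.093],1.583)
t,dd,j=cam('top'); a=cv2.resize(t[130:250,150:300],None,fx=5,fy=5,interpolation=cv2.INTER_CUBIC); cv2.imwrite('pics/top3.png',a[:,:,::-1])
E
```

```text
shift cm [0.03 0.01 0.02] rotvec [-0.     0.    -0.001] pos [0.6414 0.1973 0.0932] yaw 1.582 t 16.9 w 0.0222
```

View pics/top3.png

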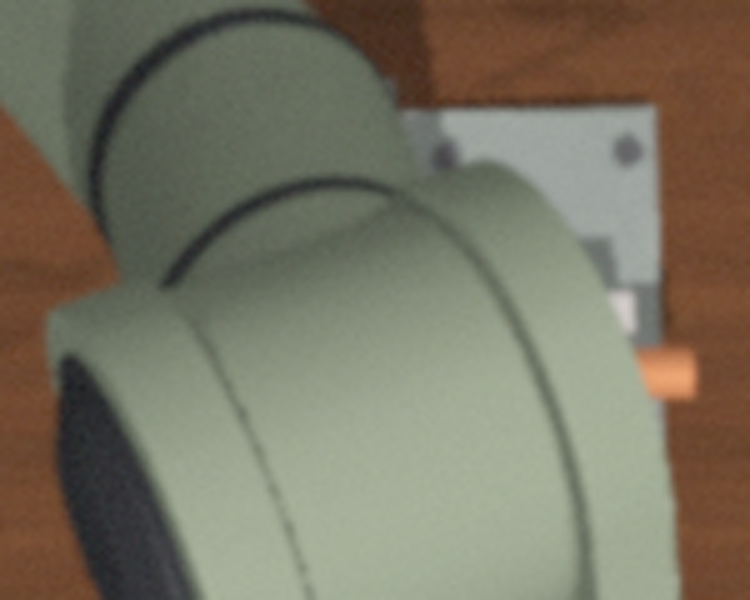

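The arm hides the jaw in this view; only the end rest (620,310) and the tube end (670,375) can be seen. I'll go on by force.

Call:
play_rows(
  motion=[
    [0,-1,0,0,0,0,-0.48],
    [0,-2.2,0,0,0,0,-0.48],
    [0,-3.4,0,0,0,0,-0.48],
    [0,-4.5,0,0,0,0,-0.48],
    [0,-5.4,0,0,0,0,-0.48],
  ],
)

```text
clock: 17.45
position: [0.5855, 0.1967, 0.0937]
tool_rot: [3.141, 0.0, 1.583]
force: [2.5, -2.0, 0.5]
grip_width: 0.0221
finger_force: 1.3
```

Call:
play_rows(
  motion=[
    [0,0,0,0,0,0,-0.48],
    [0,0,0,0,0,0,-0.48],
    [0,0,0,0,0,0,-0.48],
    [0,0,0,0,0,0,-0.48],
    [0,0,0,0,0,0,-0.48],
  ],
)

```text
clock: 17.95
position: [0.5868, 0.197, 0.0934]
tool_rot: [-3.141, -0.0, 1.583]
force: [0.4, -0.7, -0.3]
grip_width: 0.0221
finger_force: 0.0
```

Call:
play_rows(
  motion=[
    [0,1.2,0,0,0,0,-0.48],
    [0,2.6,0,0,0,0,-0.48],
    [0,4,0,0,0,0,-0.48],
    [0,5.1,0,0,0,0,-0.48],
    [0,5.4,0,0,0,0,-0.48],
  ],
)

```text
clock: 18.45
position: [0.6413, 0.1973, 0.0931]
tool_rot: [-3.141, 0.0, 1.582]
force: [-1.9, -1.5, 1.1]
grip_width: 0.0221
finger_force: 0.8
```

```bash
python3 - <<'E'
from h import *
to([.6415,.1976,.093],1.583)
s,d,i=cam('scene')
# visible? compare depth-derived point with predicted at jaw top / ram region
vv,uu=np.mgrid[180:330,200:340];P=dep(i,d,uu.ravel(),vv.ravel())
k=(P[:,2]>.076)&(P[:,2]<.092)&(P[:,1]>.09)&(P[:,1]<.128)&(P[:,0]>.47)&(P[:,0]<.62)
Q=P[k];h,e=np.histogram(Q[:,0],np.arange(.47,.625,.005));print(k.sum(),dict(zip(e.round(3).tolist(),h.tolist())))
E
```

```text
shift cm [0.03 0.02 0.01] rotvec [-0.     0.    -0.001] pos [0.6413 0.1973 0.0931] yaw 1.5821 t 18.45 w 0.0221
104 {0.47: 0, 0.475: 3, 0.48: 15, 0.485: 15, 0.49: 13, 0.495: 13, 0.5: 13, 0.505: 18, 0.51: 4, 0.515: 2, 0.52: 4, 0.525: 2, 0.53: 1, 0.535: 1, 0.54: 0, 0.545: 0, 0.55: 0, 0.555: 0, 0.56: 0, 0.565: 0, 0.57: 0, 0.575: 0, 0.58: 0, 0.585: 0, 0.59: 0, 0.595: 0, 0.6: 0, 0.605: 0, 0.61: 0, 0.615: 0, 0.62: 0}
```

Call:
play_rows(
  motion=[
    [0,-1,0,0,0,0,-0.48],
    [0,-2.2,0,0,0,0,-0.48],
    [0,-3.4,0,0,0,0,-0.48],
    [0,-4.5,0,0,0,0,-0.48],
    [0,-5.4,0,0,0,0,-0.48],
  ],
)

```text
clock: 19.0
position: [0.5856, 0.1966, 0.0937]
tool_rot: [3.141, 0.0, 1.583]
force: [2.5, -2.1, 0.4]
grip_width: 0.0225
finger_force: 1.4
```

Call:
play_rows(
  motion=[
    [0,0,0,0,0,0,-0.48],
    [0,0,0,0,0,0,-0.48],
    [0,0,0,0,0,0,-0.48],
    [0,0,0,0,0,0,-0.48],
    [0,0,0,0,0,0,-0.48],
  ],
)

```text
clock: 19.5
position: [0.5868, 0.1969, 0.0934]
tool_rot: [-3.141, -0.0, 1.583]
force: [0.3, -0.7, -0.6]
grip_width: 0.0223
finger_force: 0.0
```

Call:
play_rows(
  motion=[
    [0,1.2,0,0,0,0,-0.48],
    [0,2.6,0,0,0,0,-0.48],
    [0,4,0,0,0,0,-0.48],
    [0,5.1,0,0,0,0,-0.48],
    [0,5.4,0,0,0,0,-0.48],
  ],
)

```text
clock: 20.0
position: [0.6413, 0.1973, 0.0931]
tool_rot: [-3.141, 0.0, 1.582]
force: [-1.5, -0.8, 0.4]
grip_width: 0.0222
finger_force: 0.8
```

Call:
play_rows(
  motion=[
    [0,-1,0,0,0,0,-0.48],
    [0,-2.2,0,0,0,0,-0.48],
    [0,-3.4,0,0,0,0,-0.48],
    [0,-4.5,0,0,0,0,-0.48],
    [0,-5.4,0,0,0,0,-0.48],
  ],
)

```text
clock: 20.5
position: [0.5859, 0.1962, 0.0937]
tool_rot: [3.141, 0.001, 1.583]
force: [6.4, -5.5, -1.0]
grip_width: 0.0224
finger_force: 3.5
```

Call:
play_rows(
  motion=[
    [0,0,0,0,0,0,-0.48],
    [0,0,0,0,0,0,-0.48],
    [0,0,0,0,0,0,-0.48],
    [0,0,0,0,0,0,-0.48],
    [0,0,0,0,0,0,-0.48],
  ],
)

```text
clock: 21.0
position: [0.587, 0.197, 0.0936]
tool_rot: [3.141, -0.0, 1.583]
force: [3.9, -1.9, 2.1]
grip_width: 0.0221
finger_force: 2.1
```

It has started to load: 3.9 N held, so the jaw is at about 10 N. I'll return and make one more stroke, slower.

Call:
play_rows(
  motion=[
    [0,1.2,0,0,0,0,-0.48],
    [0,2.6,0,0,0,0,-0.48],
    [0,4,0,0,0,0,-0.48],
    [0,5.1,0,0,0,0,-0.48],
    [0,5.4,0,0,0,0,-0.48],
  ],
)

```text
clock: 21.5
position: [0.6407, 0.1977, 0.0929]
tool_rot: [-3.14, -0.0, 1.583]
force: [-1.9, -0.8, 0.5]
grip_width: 0.0222
finger_force: 0.8
```

Call:
play_rows(
  motion=[
    [0,-1,0,0,0,0,-0.48],
    [0,-2,0,0,0,0,-0.48],
    [0,-2.9,0,0,0,0,-0.48],
    [0,-3.6,0,0,0,0,-0.48],
    [0,-4.2,0,0,0,0,-0.48],
  ],
)

```text
clock: 22.0
position: [0.5979, 0.1981, 0.094]
tool_rot: [3.14, -0.001, 1.584]
force: [9.4, 4.0, -4.5]
grip_width: 0.0222
finger_force: 4.5
```

Call:
play_rows(
  motion=[
    [0,-0.3,0,0,0,0,-0.48],
    [0,-0.6,0,0,0,0,-0.48],
    [0,-0.9,0,0,0,0,-0.48],
    [0,-1.2,0,0,0,0,-0.48],
    [0,-1.2,0,0,0,0,-0.48],
  ],
)

```text
clock: 22.5
position: [0.5864, 0.1966, 0.094]
tool_rot: [3.14, 0.0, 1.583]
force: [8.7, -1.3, -3.3]
grip_width: 0.0223
finger_force: 4.6
```

Call:
play_rows(
  motion=[
    [0,0,0,0,0,0,-0.48],
    [0,0,0,0,0,0,-0.48],
    [0,0,0,0,0,0,-0.48],
    [0,0,0,0,0,0,-0.48],
    [0,0,0,0,0,0,-0.48],
  ],
)

```text
clock: 23.0
position: [0.5865, 0.1966, 0.094]
tool_rot: [3.14, -0.0, 1.583]
force: [9.0, -1.2, -2.3]
grip_width: 0.0222
finger_force: 4.5
```

Call:
play_rows(
  motion=[
    [0,0,0,0,0,0,-0.48],
    [0,0,0,0,0,0,-0.48],
    [0,0,0,0,0,0,-0.48],
    [0,0,0,0,0,0,-0.48],
    [0,0,0,0,0,0,-0.48],
  ],
)

```text
clock: 23.5
position: [0.5865, 0.1966, 0.094]
tool_rot: [3.14, -0.0, 1.583]
force: [9.3, -2.2, -2.0]
grip_width: 0.0225
finger_force: 4.5
```

Held force is 9.0–9.3 N, right at the lower edge. Before deciding on another click, I'll return and probe the bite force without clicking, which shows the jaw force left after the return.

Call:
play_rows(
  motion=[
    [0,1.2,0,0,0,0,-0.48],
    [0,2.6,0,0,0,0,-0.48],
    [0,4,0,0,0,0,-0.48],
    [0,5.1,0,0,0,0,-0.48],
    [0,5.4,0,0,0,0,-0.48],
  ],
)

```text
clock: 24.0
position: [0.6399, 0.1976, 0.0934]
tool_rot: [-3.141, 0.0, 1.583]
force: [-2.3, -1.4, 0.3]
grip_width: 0.0221
finger_force: 0.8
```

Call:
play_rows(
  motion=[
    [0,-0.5,0,0,0,0,-0.48],
    [0,-1,0,0,0,0,-0.48],
    [0,-1.2,0,0,0,0,-0.48],
    [0,-1.2,0,0,0,0,-0.48],
    [0,-1.2,0,0,0,0,-0.48],
  ],
)

```text
clock: 24.5
position: [0.6285, 0.1978, 0.0938]
tool_rot: [3.14, -0.001, 1.583]
force: [5.2, 1.7, -2.8]
grip_width: 0.0219
finger_force: 2.5
```

Call:
play_rows(
  motion=[
    [0,-0.2,0,0,0,0,-0.48],
    [0,-0.2,0,0,0,0,-0.48],
    [0,-0.2,0,0,0,0,-0.48],
    [0,-0.2,0,0,0,0,-0.48],
    [0,-0.2,0,0,0,0,-0.48],
  ],
)

```text
clock: 25.0
position: [0.6269, 0.1982, 0.0939]
tool_rot: [3.139, -0.001, 1.583]
force: [7.3, 4.2, -4.0]
grip_width: 0.0223
finger_force: 4.1
```

Call:
play_rows(
  motion=[
    [0,-0.2,0,0,0,0,-0.48],
    [0,-0.2,0,0,0,0,-0.48],
    [0,-0.2,0,0,0,0,-0.48],
    [0,-0.2,0,0,0,0,-0.48],
    [0,-0.2,0,0,0,0,-0.48],
  ],
)

```text
clock: 25.5
position: [0.625, 0.1984, 0.094]
tool_rot: [3.139, -0.002, 1.583]
force: [8.5, 4.2, -4.7]
grip_width: 0.0221
finger_force: 4.3
```

Call:
play_rows(
  motion=[
    [0,-0.2,0,0,0,0,-0.48],
    [0,-0.2,0,0,0,0,-0.48],
    [0,-0.2,0,0,0,0,-0.48],
    [0,-0.2,0,0,0,0,-0.48],
    [0,-0.2,0,0,0,0,-0.48],
  ],
)

```text
clock: 26.0
position: [0.6231, 0.1986, 0.0941]
tool_rot: [3.139, -0.002, 1.584]
force: [9.8, 7.1, -4.5]
grip_width: 0.0223
finger_force: 4.6
```

Call:
play_rows(
  motion=[
    [0,-0.2,0,0,0,0,-0.48],
    [0,-0.2,0,0,0,0,-0.48],
    [0,-0.2,0,0,0,0,-0.48],
    [0,-0.2,0,0,0,0,-0.48],
    [0,-0.2,0,0,0,0,-0.48],
  ],
)

```text
clock: 26.5
position: [0.6212, 0.1987, 0.0942]
tool_rot: [3.139, -0.002, 1.584]
force: [9.0, 6.2, -2.6]
grip_width: 0.0222
finger_force: 4.7
```

Call:
play_rows(
  motion=[
    [0,-0.2,0,0,0,0,-0.48],
    [0,-0.2,0,0,0,0,-0.48],
    [0,-0.2,0,0,0,0,-0.48],
    [0,-0.2,0,0,0,0,-0.48],
    [0,-0.2,0,0,0,0,-0.48],
  ],
)

```text
clock: 27.0
position: [0.6193, 0.1988, 0.0943]
tool_rot: [3.138, -0.002, 1.584]
force: [10.2, 6.7, -2.5]
grip_width: 0.0221
finger_force: 4.8
```

The jaw force after return comes out at about 20 N, too close to the 20 N limit. One more click adds 17 N, giving about 37 N after return and at most about 45 N at the stroke's end, below 52 N. I'll continue this stroke slowly and go only just past the click.

Call:
play_rows(
  motion=[
    [0,-0.3,0,0,0,0,-0.48],
    [0,-0.6,0,0,0,0,-0.48],
    [0,-0.9,0,0,0,0,-0.48],
    [0,-1.2,0,0,0,0,-0.48],
    [0,-1.2,0,0,0,0,-0.48],
  ],
)

```text
clock: 27.5
position: [0.6074, 0.1989, 0.0945]
tool_rot: [3.138, -0.003, 1.584]
force: [11.4, 8.2, -2.5]
grip_width: 0.0223
finger_force: 5.4
```

Call:
play_rows(
  motion=[
    [0,-0.2,0,0,0,0,-0.48],
    [0,-0.4,0,0,0,0,-0.48],
    [0,-0.6,0,0,0,0,-0.48],
    [0,-0.8,0,0,0,0,-0.48],
    [0,-0.8,0,0,0,0,-0.48],
  ],
)

```text
clock: 28.0
position: [0.5996, 0.1988, 0.0945]
tool_rot: [3.137, -0.003, 1.584]
force: [11.7, 7.6, -3.4]
grip_width: 0.0221
finger_force: 5.9
```

Call:
play_rows(
  motion=[
    [0,-0.2,0,0,0,0,-0.48],
    [0,-0.4,0,0,0,0,-0.48],
    [0,-0.6,0,0,0,0,-0.48],
    [0,-0.75,0,0,0,0,-0.48],
    [0,-0.75,0,0,0,0,-0.48],
  ],
)

```text
clock: 28.5
position: [0.5924, 0.1982, 0.0945]
tool_rot: [3.137, -0.002, 1.583]
force: [13.1, 5.6, -3.1]
grip_width: 0.0223
finger_force: 6.3
```

Call:
play_rows(
  motion=[
    [0,-0.05,0,0,0,0,-0.48],
    [0,-0.1,0,0,0,0,-0.48],
    [0,-0.1,0,0,0,0,-0.48],
    [0,-0.1,0,0,0,0,-0.48],
    [0,-0.1,0,0,0,0,-0.48],
  ],
)

```text
clock: 29.0
position: [0.5916, 0.1981, 0.0945]
tool_rot: [3.137, -0.002, 1.583]
force: [14.3, 6.3, -2.6]
grip_width: 0.0224
finger_force: 6.9
```

Call:
play_rows(
  motion=[
    [0,0.5,0,0,0,0,-0.48],
    [0,1.3,0,0,0,0,-0.48],
    [0,2.3,0,0,0,0,-0.48],
    [0,3.3,0,0,0,0,-0.48],
    [0,4.3,0,0,0,0,-0.48],
  ],
)

```text
clock: 29.5
position: [0.6336, 0.1973, 0.0934]
tool_rot: [-3.141, 0.0, 1.583]
force: [-1.5, -0.8, 0.4]
grip_width: 0.0223
finger_force: 0.7
```

Call:
play_rows(
  motion=[
    [0,0.5,0,0,0,0,-0.48],
    [0,0.7,0,0,0,0,-0.48],
    [0,0.7,0,0,0,0,-0.48],
    [0,0.7,0,0,0,0,-0.48],
    [0,0.7,0,0,0,0,-0.48],
  ],
)

```text
clock: 30.0
position: [0.6401, 0.1977, 0.0936]
tool_rot: [3.141, -0.0, 1.583]
force: [-0.5, -0.3, 0.1]
grip_width: 0.0224
finger_force: 0.0
```

Call:
play_rows(
  motion=[
    [0,-0.5,0,0,0,0,-0.48],
    [0,-1,0,0,0,0,-0.48],
    [0,-1.4,0,0,0,0,-0.48],
    [0,-1.4,0,0,0,0,-0.48],
    [0,-1.4,0,0,0,0,-0.48],
  ],
)

```text
clock: 30.5
position: [0.6273, 0.198, 0.0939]
tool_rot: [3.138, -0.002, 1.583]
force: [12.8, 3.7, -7.7]
grip_width: 0.022
finger_force: 6.5
```

Call:
play_rows(
  motion=[
    [0,0,0,0,0,0,-0.48],
    [0,0,0,0,0,0,-0.48],
    [0,0,0,0,0,0,-0.48],
    [0,0,0,0,0,0,-0.48],
    [0,0,0,0,0,0,-0.48],
  ],
)

```text
clock: 31.0
position: [0.6274, 0.198, 0.0939]
tool_rot: [3.138, -0.002, 1.583]
force: [13.0, 4.4, -8.2]
grip_width: 0.0222
finger_force: 6.4
```

The bite force is now about 13 N, so the click took and the jaw holds about 36 N. I'll ease back, open and withdraw.

Call:
play_rows(
  motion=[
    [0,0.2,0,0,0,0,-0.48],
    [0,0.4,0,0,0,0,-0.48],
    [0,0.6,0,0,0,0,-0.48],
    [0,0.6,0,0,0,0,-0.48],
    [0,0.6,0,0,0,0,-0.3],
  ],
)

```text
clock: 31.5
position: [0.632, 0.1975, 0.0935]
tool_rot: [-3.141, 0.0, 1.583]
force: [-0.2, -0.1, -0.6]
grip_width: 0.0297
finger_force: 0.0
```

Call:
play_rows(
  motion=[
    [0,0,0,0,0,0,-0.2],
    [0,0,0,0,0,0,0],
    [0,0,0,0,0,0,0.2],
    [0,0,0,0,0,0,0.2],
    [0,0,0,0,0,0,0.2],
  ],
)

```text
clock: 32.0
position: [0.6321, 0.1975, 0.0935]
tool_rot: [-3.142, -0.0, 1.583]
force: [0.4, -0.1, -0.2]
grip_width: 0.0516
finger_force: 0.0
```

Call:
play_rows(
  motion=[
    [0,0,-1,0,0,0,0.2],
    [0,0,-4,0,0,0,0.2],
    [0,0,-8,0,0,0,0.2],
    [0,0,-11,0,0,0,0.2],
    [0,0,-13,0,0,0,0.2],
  ],
)

```text
clock: 32.5
position: [0.6327, 0.1978, 0.2269]
tool_rot: [3.139, -0.001, 1.583]
force: [0.1, -0.7, -0.6]
grip_width: 0.0509
finger_force: 0.0
```

Call:
play_rows(
  motion=[
    [-4,-2.4,0,0,0,0,0.2],
    [-8,-4.8,0,0,0,0,0.2],
    [-12,-7.2,0,0,0,0,0.2],
    [-15,-9,0,0,0,0,0.2],
    [-15,-9,0,0,0,0,0.2],
  ],
)

```text
clock: 33.0
position: [0.5424, 0.0418, 0.2244]
tool_rot: [3.142, 0.003, 1.578]
force: [0.8, 0.9, -0.9]
grip_width: 0.0511
finger_force: 0.0
```

```bash
python3 - <<'E'
from h import *
o=observe();print(o['clock'],o['position'],o['force'],o['qd'].round(3))
p,d,i=cam('wrist'); cv2.imwrite('pics/w6.png',p[:,:,::-1])
hsv=cv2.cvtColor(p,cv2.COLOR_RGB2HSV); m=(hsv[...,0]<14)&(hsv[...,1]>100)&(d>0)
v,u=np.nonzero(m);P=dep(i,d,u,v); k=(P[:,2]>.05)&(P[:,2]<.085)&(P[:,0]<.6);P=P[k]
print(np.percentile(P,[.5,50,99.5],axis=0).round(4).tolist(),cv2.minAreaRect(P[:,:2].astype('f4')))
E
```

```text
33.0 [0.54241304 0.04176372 0.22443994] [ 0.79028061  0.87850292 -0.87530139] [-0.06   0.038 -0.035 -0.07   0.004  0.005 -0.052]
[[0.5112, -0.077, 0.0627], [0.5276, 0.0703, 0.0719], [0.54, 0.1589, 0.0756]] ((0.5252953171730042, 0.0404975488781929), (0.027756482362747192, 0.24121633172035217), 0.8507400751113892)
```

View pics/w6.png

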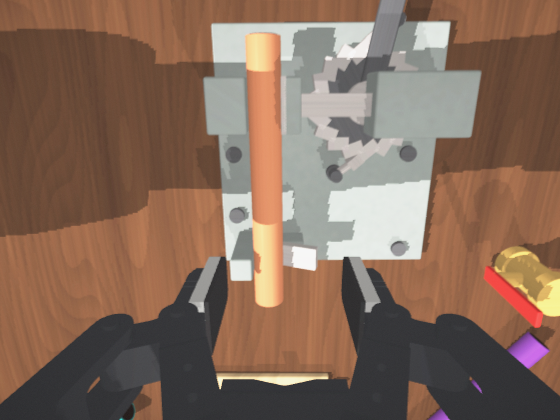

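The tube (265,170) is held between the fixed jaw (205–248, 75–135) and the moving jaw (280–300, 77–133), and it has not shifted. The gripper is clear, so I'm handing in.

```bash
python3 -c "
from workcell import bot
print(bot.job_done())"
```

```text
the job is handed in; nothing more can be done
None
```

The thick tube lies home in the clamp, about 3 mm off centre along its length, held at an estimated 36 N from grip forces after six clicks; the handle was released, the gripper is clear, and the job is handed in (no verdict was returned).

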